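# Lay out stripped gearbox parts in reverse for rebuilding

## Robot

A 6-joint arm with a two-finger parallel gripper is mounted at the origin on the work surface. World frame = base frame: x ahead of the robot, y to its left, z up, the work surface at z = 0. Lengths are in mm, angles in degrees, forces in N, time in s.
With the tool pointing down it reaches from about 350 to 850 mm from the base axis. Payload 8.1 kg.
Tool frame: the origin (TCP) lies midway between the tips of the shut fingers; the grasp point (between the pads) lies 19 mm behind it; z points along the fingers, y is the line along which they close (so a half turn about z gives the same grasp; the last joint's range is limited). The gripper opens to 85 mm and grips with 20 to 120 N. Pads are 22 mm wide; open, the fingers measure 114 mm over their backs; the gripper's body (76 mm by 85 mm) begins 54 mm behind the grasp point. The pads swing forward as they close: fully open they stand 13 mm farther back than shut.
Start: joints at [65.18, 7.471, 85.268, -0, 87.261, -4.893], TCP at [204.477, 564.087, 231.292] pointing down, gripper open.
Joint ranges: [-169.43, 169.43], [-51.17, 129.36], [1.28, 143.12], [-76.62, 256.62], [0, 156.53], [-152.29, 152.29]. Speed limits (degrees/s): [136.94, 136.94, 159.86, 180, 180, 180].

## Interface

Orientations are given as [roll, pitch, yaw] about the fixed x, y, z axes, in that order (R = Rz(yaw) Ry(pitch) Rx(roll)).
In Python, from bench import r gives the robot as it stands.
- The arm moves only by the shell command python3 steer.py [FORCE], which reads ROWS from standard input. ROWS is a JSON list of rows, 1 to 8 of them, each an object with the fields rx, ry, rz (a rotation vector in fractions of the full range, 1 being 180 degrees), dx, dy, dz (the shift in a scale on which 1.0 is 800 mm), aperture (the finger opening in mm); a field left out counts as zero (the opening has to be given); each row is the pose to reach, as a shift and turn from the pose commanded when the command began, along the tool's axes at that moment; what a row does not reach only later rows make up. A row lasts 1/8 s, in which the tool goes at most 62.5 mm and 10.7 degrees, less where a joint would pass 70% of its speed; a pose out of reach is approached as far as the arm can. The fingers move at their own pace and stop on an object; FORCE is the grip in N (left out, the last holds). Time passes only in rows, so rows that do not move let the fingers close. It prints the time, the measured TCP pose, the force, the opening and the grip force at its end. Input that does not fit is refused with a message, and nothing moves.
- r.sense(): the state, without advancing time (a new reading comes with each control period).
- r.snapshot(name): name is "scene" or "top" or "wrist"; returns a dict with "pixels" (480x640x3 uint8, blue, green, red), "fx", "fy", "cx", "cy" (pixels), "pose" (4x4, takes a point from camera to world coordinates). Camera axes: x right, y up, looking along -z (the intrinsics and any distortion apply to the point x, -y, -z); pixel columns grow to the right and rows downward; lengths in mm; the calibration is good to about 2 mm. A picture is of the moment at which its call begins. There is no depth.
- r.hand_in(): hands the job in; it is judged then, once.
The state is a dict: "time": time; "joint_pos": joint angles; "qd": joint speeds; "joint_efforts": joint torques, N m; "tool_pos": TCP position; "tcp_rot": TCP orientation; "ft_force": force on the tool from outside, world axes, zero at the start; "wrist_torque": the same for the moment, N m; "finger_gap": finger opening in mm; "grip_force": force on a finger pad.
Only numpy, scipy, OpenCV 4.12 (cv2) and the standard library are available. Lean on these libraries where they do the work, as an engineer would, in place of code of your own. Each camera call takes 0.05 s, during which the arm holds its last target. There are 200 camera calls.

## Task

The four parts in the plywood strip-down rack lie in the order in which they came off the shaft. Move them one by one to the empty aluminium assembly rack in reverse order: the part that was leftmost (seen from the robot) goes into the rightmost bay, the next one beside it, and so on until the leftmost bay holds the part that was rightmost. Set each one down gently, without letting it drop, upright on the rack's board near the middle of its bay, and let go of it.

Things in the scene. Friction and masses are not known exactly. Their poses are not given: they have to be found in the camera images.
- bearing: Loose part: sealed ball bearing, flat steel disc 44 mm across, 24 mm high, black seal ring and dark bore on top. Weighs 0.1 to 0.35 kg. Stands upright, origin at the centre of its underside, z up. At the start it stands on its pad in the strip-down rack.
- gear: Loose part: toothed steel gear 46 mm across the teeth and 26 mm high, with a narrower boss (28 mm across) on top, 36 mm high in all; grip it across the teeth. Weighs 0.1 to 0.35 kg. Stands upright, origin at the centre of its underside, z up. At the start it stands on its pad in the strip-down rack.
- nut: Loose part: hexagonal steel hub nut, 36 mm across flats, 41.6 mm across corners, 28 mm high; two of its flats face +x and -x of its own frame. Weighs 0.1 to 0.35 kg. Stands upright, origin at the centre of its underside, z up. At the start it stands on its pad in the strip-down rack.
- sleeve: Loose part: plain steel spacer sleeve with a dark bore mark on top, 30 mm across and 48 mm high, the slimmest and tallest part. Weighs 0.1 to 0.35 kg. Stands upright, origin at the centre of its underside, z up. At the start it stands on its pad in the strip-down rack.
- pad_bearing: Fixed black rubber pad: round, 56 mm across, 4 mm thick, on which the bearing stands at the start, lying in one of the four bays of the strip-down rack (which bay differs each time). Origin at the centre of its underside, on the rack's board. It stays where it is all the time and so shows where the bearing came from.
- pad_gear: Fixed black rubber pad: an eight-pointed star, 58 mm across the points, 4 mm thick, on which the gear stands at the start, lying in one of the four bays of the strip-down rack (which bay differs each time). Origin at the centre of its underside, on the rack's board. It stays where it is all the time and so shows where the gear came from.
- pad_nut: Fixed black rubber pad: hexagonal, 50 mm across flats, 4 mm thick, on which the nut stands at the start, lying in one of the four bays of the strip-down rack (which bay differs each time). Origin at the centre of its underside, on the rack's board. It stays where it is all the time and so shows where the nut came from.
- pad_sleeve: Fixed black rubber pad: square, 52 mm each side, 4 mm thick, on which the sleeve stands at the start, lying in one of the four bays of the strip-down rack (which bay differs each time). Origin at the centre of its underside, on the rack's board. It stays where it is all the time and so shows where the sleeve came from.
- strip_rack: Strip-down rack: plywood, wooden fins, a black pad and a part in each bay at the start. Fixed board 90 (x) by 288 mm (y) on runners, its top 35 mm above the bench; fins 4 thick, 10 mm high at y = -136, -68, 0, 68, 136 mm make four bays, centred at y = 102, 34, -34, -102 mm, x = 0, open front and back. Origin: centre, at bench level; x away from the robot, y to its left, within 0.12 rad.
- build_rack: Assembly rack: bare aluminium, steel fins, empty at the start. Roughly parallel to the other rack. Fixed board 90 (x) by 288 mm (y) on runners, its top 35 mm above the bench; fins 4 thick, 10 mm high at y = -136, -68, 0, 68, 136 mm make four bays, centred at y = 102, 34, -34, -102 mm, x = 0, open front and back. Origin: centre, at bench level; x away from the robot, y to its left, within 0.12 rad.

How it is judged (in metres and radians):
At the end, for the whole second after the job is handed in: Each of the four parts stands in the assembly rack's bay that mirrors its pad's bay in the strip-down rack (leftmost to rightmost and so on): within 15 mm of the bay's centre along the rack and 20 mm across it, its underside within 5 mm of the board's top, upright within 0.12 rad, at rest (((y of pad_bearing in the frame of strip_rack between 0.087 and 0.117 m and y of bearing in the frame of build_rack between -0.117 and -0.087 m) or (y of pad_bearing in the frame of strip_rack between 0.019 and 0.049 m and y of bearing in the frame of build_rack between -0.049 and -0.019 m) or (y of pad_bearing in the frame of strip_rack between -0.049 and -0.019 m and y of bearing in the frame of build_rack between 0.019 and 0.049 m) or (y of pad_bearing in the frame of strip_rack between -0.117 and -0.087 m and y of bearing in the frame of build_rack between 0.087 and 0.117 m)) and x of bearing in the frame of build_rack between -0.02 and 0.02 m and z of bearing in the frame of build_rack between 0.03 and 0.04 m and angle between each of bearing, gear, nut, sleeve's own z axis and vertical below 0.12 rad and linear speed of each of bearing, gear, nut, sleeve below 0.02 m/s and angular speed of each of bearing, gear, nut, sleeve below 0.3 rad/s and ((y of pad_gear in the frame of strip_rack between 0.087 and 0.117 m and y of gear in the frame of build_rack between -0.117 and -0.087 m) or (y of pad_gear in the frame of strip_rack between 0.019 and 0.049 m and y of gear in the frame of build_rack between -0.049 and -0.019 m) or (y of pad_gear in the frame of strip_rack between -0.049 and -0.019 m and y of gear in the frame of build_rack between 0.019 and 0.049 m) or (y of pad_gear in the frame of strip_rack between -0.117 and -0.087 m and y of gear in the frame of build_rack between 0.087 and 0.117 m)) and x of gear in the frame of build_rack between -0.02 and 0.02 m and z of gear in the frame of build_rack between 0.03 and 0.04 m and ((y of pad_nut in the frame of strip_rack between 0.087 and 0.117 m and y of nut in the frame of build_rack between -0.117 and -0.087 m) or (y of pad_nut in the frame of strip_rack between 0.019 and 0.049 m and y of nut in the frame of build_rack between -0.049 and -0.019 m) or (y of pad_nut in the frame of strip_rack between -0.049 and -0.019 m and y of nut in the frame of build_rack between 0.019 and 0.049 m) or (y of pad_nut in the frame of strip_rack between -0.117 and -0.087 m and y of nut in the frame of build_rack between 0.087 and 0.117 m)) and x of nut in the frame of build_rack between -0.02 and 0.02 m and z of nut in the frame of build_rack between 0.03 and 0.04 m and ((y of pad_sleeve in the frame of strip_rack between 0.087 and 0.117 m and y of sleeve in the frame of build_rack between -0.117 and -0.087 m) or (y of pad_sleeve in the frame of strip_rack between 0.019 and 0.049 m and y of sleeve in the frame of build_rack between -0.049 and -0.019 m) or (y of pad_sleeve in the frame of strip_rack between -0.049 and -0.019 m and y of sleeve in the frame of build_rack between 0.019 and 0.049 m) or (y of pad_sleeve in the frame of strip_rack between -0.117 and -0.087 m and y of sleeve in the frame of build_rack between 0.087 and 0.117 m)) and x of sleeve in the frame of build_rack between -0.02 and 0.02 m and z of sleeve in the frame of build_rack between 0.03 and 0.04 m); the robot touches nothing.
It fails at once if the bearing was dropped or knocked flying (moving faster than 0.7 m/s with no finger on it) (linear speed of bearing above 0.7 m/s and contact force between the fingers and bearing below 0.05 N).
It fails at once if the gear was dropped or knocked flying (moving faster than 0.7 m/s with no finger on it) (linear speed of gear above 0.7 m/s and contact force between the fingers and gear below 0.05 N).
It fails at once if the nut was dropped or knocked flying (moving faster than 0.7 m/s with no finger on it) (linear speed of nut above 0.7 m/s and contact force between the fingers and nut below 0.05 N).
It fails at once if the sleeve was dropped or knocked flying (moving faster than 0.7 m/s with no finger on it) (linear speed of sleeve above 0.7 m/s and contact force between the fingers and sleeve below 0.05 N).
It also fails if it takes over 99 s, if anything falls off the work surface, if the arm or the gripper's body presses on something with over 40 N, if the wrist force passes 120 N, or if a joint passes its speed limit or range.

## Working session

There is one attempt and no reset: what is moved stays moved. The work goes in short steps, Python scripts to look and compute and a shell command to move; the robot and the scene stay as the last step left them, time stands still between calls to the robot, and variables do not carry over. Pictures are saved under pics/ and viewed, at most 14 in all, crops included, and the job is handed in when it is done.

```bash
ls; mkdir -p pics; python3 - <<'E'
from bench import r
import cv2
s=r.sense(); print(s['time'],s['tool_pos'],s['tcp_rot'],s['finger_gap'])
for n in ("top","scene"):
    d=r.snapshot(n); cv2.imwrite(f"pics/{n}0.png",d["pixels"]); print(n,{k:d[k] for k in d if k!="pixels"})
E
```

```text
bench.py
pics
steer.py
0.0 [204.2050073  563.58798592 230.21636814] [-1.79893054e+02 -1.16427915e-02  1.60074349e+02] 85.35063515173806
top {'fx': 590.7622286945818, 'fy': 590.7622286945818, 'cx': 312.5927038831161, 'cy': 242.93594527382166, 'pose': array([[-9.82939107e-03,  9.93625407e-01, -1.12302864e-01,
         5.05565974e+02],
       [-9.99760012e-01, -1.19642198e-02, -1.83514520e-02,
        -1.47363082e+01],
       [-1.95780851e-02,  1.12095529e-01,  9.93504550e-01,
         7.16738216e+02],
       [ 0.00000000e+00,  0.00000000e+00,  0.00000000e+00,
         1.00000000e+00]])}
scene {'fx': 591.1338032816197, 'fy': 591.1338032816197, 'cx': 316.9399126937927, 'cy': 247.71240633684243, 'pose': array([[-2.45072149e-01, -8.12462056e-01,  5.29003828e-01,
         9.35248440e+02],
       [ 9.69495400e-01, -2.02964393e-01,  1.37419521e-01,
         8.56227544e+01],
       [-4.27920554e-03,  5.46544475e-01,  8.37419146e-01,
         6.07595375e+02],
       [ 0.00000000e+00,  0.00000000e+00,  0.00000000e+00,
         1.00000000e+00]])}
```

View pics/top0.png

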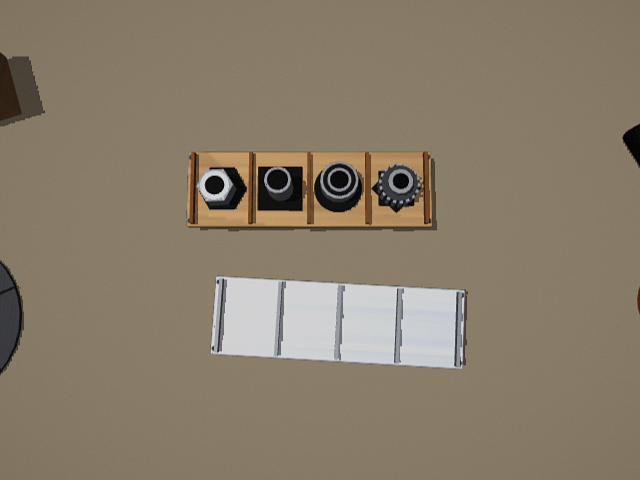

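The top view shows the plywood rack at rows 152–228, holding, left to right, nut (215,185), sleeve (278,180), bearing (340,180) and gear (401,181). The empty aluminium rack is at rows 277–368. So the target order, left to right, is gear, bearing, sleeve, nut.

```bash
cat > h.py <<'E'
import numpy as np, cv2
from bench import r
def cast(d,uv,z):
    uv=np.atleast_2d(uv).astype(float)
    c=np.c_[(uv[:,0]-d['cx'])/d['fx'],-(uv[:,1]-d['cy'])/d['fy'],-np.ones(len(uv))]
    w=c@d['pose'][:3,:3].T; o=d['pose'][:3,3]
    return o+w*((z-o[2])/w[:,2])[:,None]
def proj(d,P):
    c=(np.atleast_2d(P)-d['pose'][:3,3])@d['pose'][:3,:3]
    return np.c_[d['cx']+d['fx']*c[:,0]/-c[:,2], d['cy']-d['fy']*c[:,1]/-c[:,2]]
def rect(d,m,z):
    cs,_=cv2.findContours(m,cv2.RETR_EXTERNAL,cv2.CHAIN_APPROX_NONE)
    c=max(cs,key=cv2.contourArea)[:,0]
    p=cast(d,c,z)[:,:2].astype(np.float32)
    return cv2.minAreaRect(p)
E
python3 - <<'E'
from h import *
k=np.ones((5,5),np.uint8)
for n in ("top","scene"):
    d=r.snapshot(n); im=d['pixels']; hsv=cv2.cvtColor(im,cv2.COLOR_BGR2HSV)
    wood=cv2.inRange(hsv,(5,100,60),(25,255,255)); al=cv2.inRange(hsv,(0,0,165),(179,40,255))
    for nm,m in(("wood",wood),("al",al)):
        m=cv2.morphologyEx(m,cv2.MORPH_CLOSE,np.ones((25,25),np.uint8)) if nm=="wood" else cv2.morphologyEx(m,cv2.MORPH_CLOSE,k)
        print(n,nm,rect(d,m,35))
    dark=cv2.inRange(cv2.cvtColor(im,cv2.COLOR_BGR2GRAY),0,45)
    cs,hi=cv2.findContours(dark,cv2.RETR_LIST,cv2.CHAIN_APPROX_NONE)
    for c in cs:
        if 60<cv2.contourArea(c)<3000:
            e=cv2.fitEllipse(c); P=cast(d,e[0],70)[0]
            if abs(P[1])<300 and 300<P[0]<700: print(n,np.round(e[0],1),np.round(e[1],1),np.round(P,0), cv2.contourArea(c))
E
```

```text
top wood ((646.7030029296875, 1.8314666748046875), (286.7059020996094, 90.75330352783203), 89.13018798828125)
top al ((491.8499450683594, -29.502059936523438), (285.92877197265625, 88.13172149658203), 86.14254760742188)
top [394.8 191.9] [29.5 37.7] [635. -95.  70.] 194.5
top [214.2 184.5] [17. 18.] [646. 107.  70.] 238.5
top [400.4 180.5] [14.  15.3] [ 647. -101.   70.] 165.0
top [338.  185.7] [43.8 47.4] [642. -32.  70.] 583.0
top [338.9 179. ] [16.3 17.3] [650. -33.  70.] 219.5
top [277.1 179.1] [18.5 19.9] [651.  36.  70.] 287.0
top [222.8 188.6] [39.4 42. ] [641.  97.  70.] 589.5
top [338.9 179.2] [25.6 25.8] [650. -33.  70.] 516.5
top [279.8 187.9] [47.7 50.5] [641.  33.  70.] 1162.5
top [339.  179.3] [29.9 31.4] [650. -33.  70.] 735.5
scene wood ((647.1215209960938, 4.0182342529296875), (286.6504821777344, 96.79084777832031), 89.16895294189453)
scene al ((491.14410400390625, -27.574630737304688), (285.8908996582031, 87.98635864257812), 86.1054458618164)
scene [411.5 311.4] [17.4 20. ] [647. 109.  70.] 273.0
scene [404.3 326.1] [42.4 48.4] [665. 105.  70.] 742.0
scene [341.8 311.7] [50.5 52.9] [665.  41.  70.] 1202.0
scene [277.7 287.9] [16.1 18.3] [654. -30.  70.] 229.0
scene [342.5 287.4] [18.8 21.3] [637.  35.  70.] 311.5
scene [280.7 295.7] [45.4 47.4] [662. -24.  70.] 357.5
scene [277.6 288. ] [24.2 27.5] [654. -30.  70.] 519.5
scene [226.1 291.3] [20.7 33.7] [671. -81.  70.] 229.0
scene [277.7 288.4] [29.2 33.5] [655. -30.  70.] 767.0
scene [186.7 290.3] [ 5.4 40.7] [ 680. -121.   70.] 68.5
scene [216.8 264.8] [13.1 15.6] [ 643. -101.   70.] 159.0
```

View pics/scene0.png

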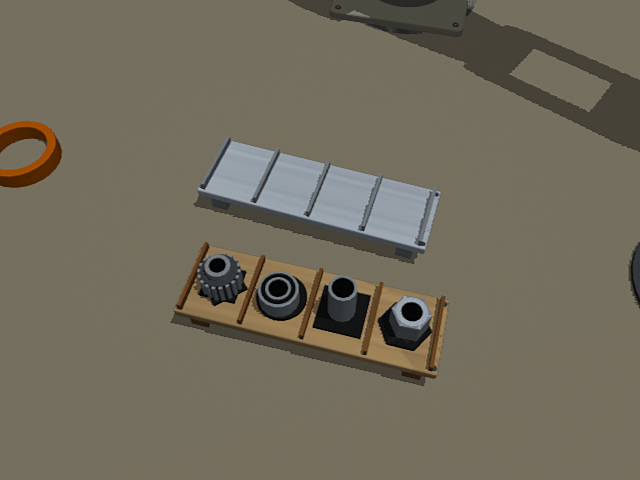

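The scene view confirms the order seen from the other side: gear (217,265), bearing (278,288), sleeve (342,287), nut (411,311), with the aluminium rack empty. Next I need exact positions and the nut's yaw.

```bash
python3 - <<'E'
from h import *
T=cv2.imread('pics/top0.png'); d=r.snapshot('top'); s=r.snapshot('scene')
for n,a,b,z in(('nut',(214.2,184.5),(411.5,311.4),67),('sleeve',(277.1,179.1),(342.5,287.4),87),('bearing',(338.9,179.2),(277.6,288),63),('gear',(400.4,180.5),(216.8,264.8),75)):
    print(n,cast(d,a,z).round(1)[0],cast(s,b,z).round(1)[0])
g=cv2.cvtColor(T,cv2.COLOR_BGR2GRAY)
c1=cv2.resize(T[155:220,185:250],None,fx=6,fy=6,interpolation=cv2.INTER_CUBIC)
S=s['pixels'];c2=cv2.resize(S[285:350,378:443],None,fx=6,fy=6,interpolation=cv2.INTER_CUBIC)
cv2.imwrite('pics/nut.png',np.hstack([c1,c2]))
E
```

```text
nut [646.4 107.1  67. ] [645.6 109.4  67. ]
sleeve [647.1  34.8  87. ] [646.4  36.9  87. ]
bearing [651.4 -33.   63. ] [650.4 -31.5  63. ]
gear [ 646.3 -100.5   75. ] [645.4 -99.2  75. ]
```

View pics/nut.png

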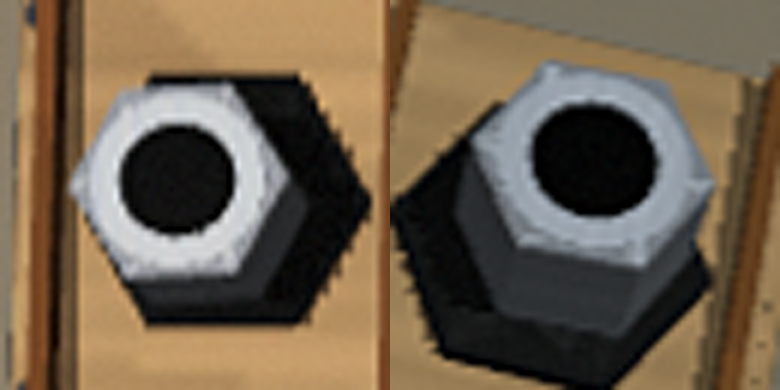

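The nut crop shows its flats facing up and down in the image, i.e. ±x within about 3°, so every part can be gripped along x. First I swing over.

The manual's scale: shifts go in shares of 800 mm and turns go in shares of 180 degrees. Converting my numbers, -380 mm / 800 = -0.475, -185 mm / 800 = -0.2313, 71 degrees / 180 = 0.3944.

```bash
R='0'; echo '[{"rz":0.3944,"dx":-0.475,"dy":-0.2313,"dz":0.0375,"aperture":85},{"rz":0.3944,"dx":-0.475,"dy":-0.2313,"dz":0.0375,"aperture":85},{"rz":0.3944,"dx":-0.475,"dy":-0.2313,"dz":0.0375,"aperture":85},{"rz":0.3944,"dx":-0.475,"dy":-0.2313,"dz":0.0375,"aperture":85},{"rz":0.3944,"dx":-0.475,"dy":-0.2313,"dz":0.0375,"aperture":85},{"rz":0.3944,"dx":-0.475,"dy":-0.2313,"dz":0.0375,"aperture":85},{"rz":0.3944,"dx":-0.475,"dy":-0.2313,"dz":0.0375,"aperture":85},{"rz":0.3944,"dx":-0.475,"dy":-0.2313,"dz":0.0375,"aperture":85}]' | python3 steer.py 60; python3 -c "
from bench import r
s=r.sense();print(s['tool_pos'],s['tcp_rot'],s['qd'].round(1) if hasattr(s['qd'],'round') else s['qd'])"
```

```text
time: 1.3
tool_pos: [500.5, 257.8, 200.8]
tcp_rot: [-180.0, 0.1, 88.7]
ft_force: [0.2, 1.4, -0.0]
finger_gap: 85.3
grip_force: 0.0
[500.46336391 257.75344688 200.77234501] [-1.79985761e+02  5.37205206e-02  8.87475538e+01] [ 3.8 -1.   0.7  1.6  0.7 -0.9]
```

Scaled: -150 mm / 800 = -0.1875, 70 mm / 800 = 0.0875.

```bash
echo '[{"dx":-0.1875,"dy":0.1875,"dz":0.0875,"aperture":85},{"dx":-0.1875,"dy":0.1875,"dz":0.0875,"aperture":85},{"dx":-0.1875,"dy":0.1875,"dz":0.0875,"aperture":85},{"dx":-0.1875,"dy":0.1875,"dz":0.0875,"aperture":85},{"dx":-0.1875,"dy":0.1875,"dz":0.0875,"aperture":85},{"dx":-0.1875,"dy":0.1875,"dz":0.0875,"aperture":85}]' | python3 steer.py; python3 - <<'E'
from h import *
s=r.sense(); print(s['tool_pos'],s['tcp_rot'])
d=r.snapshot('wrist'); cv2.imwrite('pics/w1.png',d['pixels'])
for n,P in(('nut',(646,108.2,67)),('sleeve',(646.8,35.8,87))): print(n,proj(d,P))
E
```

```text
time: 2.05
tool_pos: [645.7, 109.5, 131.4]
tcp_rot: [-180.0, -0.0, 89.1]
ft_force: [-0.1, 0.5, 0.6]
finger_gap: 85.3
grip_force: 0.0
[645.66639188 109.52647686 131.4238088 ] [-1.79972887e+02 -3.11132205e-02  8.91429790e+01]
nut [[320.70628766 266.71906752]]
sleeve [[324.37858905 406.56718859]]
```

View pics/w1.png

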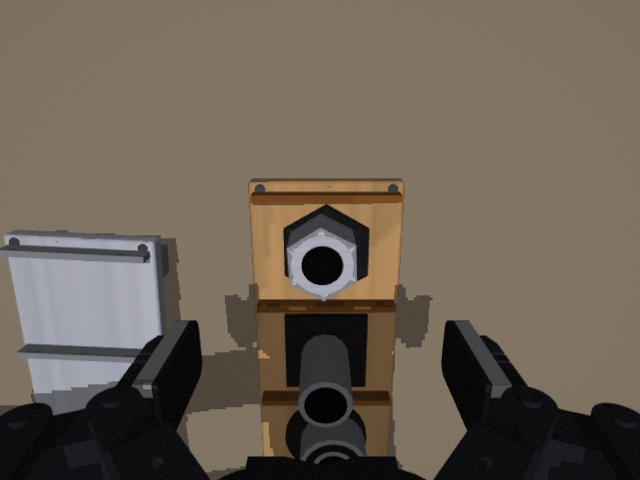

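The wrist view shows the nut's bore at (322,265), within 2 px of prediction, and the jaws straddle it along x. Now I descend and grip.

Scaled: 91 mm / 800 = 0.1138, 80 mm / 800 = 0.1.

```bash
echo '[{"dz":0.0563,"aperture":85},{"dz":0.1,"aperture":85},{"dz":0.1138,"aperture":85},{"dz":0.1138,"aperture":85},{"dz":0.1138,"aperture":0},{"dz":0.1138,"aperture":0},{"dz":0.1138,"aperture":0},{"dz":0.1138,"aperture":0}]' | python3 steer.py 60; echo '[{"aperture":0},{"aperture":0},{"aperture":0}]' | python3 steer.py
```

```text
time: 3.1
tool_pos: [647.4, 108.3, 41.9]
tcp_rot: [179.9, -0.0, 89.1]
ft_force: [-1.0, -0.0, 7.0]
finger_gap: 34.8
grip_force: 61.1
time: 3.48
tool_pos: [647.4, 108.3, 41.9]
tcp_rot: [179.9, -0.0, 89.1]
ft_force: [0.5, -0.2, 6.3]
finger_gap: 34.9
grip_force: 61.1
```

Scaled: -241 mm / 800 = -0.3013, -157.6 mm / 800 = -0.197, 3 degrees / 180 = 0.0167.

```bash
echo '[{"dz":-0.05,"aperture":0},{"dz":-0.1125,"aperture":0},{"rz":0.0056,"dx":-0.0625,"dy":-0.0375,"dz":-0.1375,"aperture":0},{"rz":0.0111,"dx":-0.125,"dy":-0.0813,"dz":-0.1375,"aperture":0},{"rz":0.0167,"dx":-0.1875,"dy":-0.125,"dz":-0.1375,"aperture":0},{"rz":0.0167,"dx":-0.25,"dy":-0.1625,"dz":-0.1375,"aperture":0},{"rz":0.0167,"dx":-0.3013,"dy":-0.197,"dz":-0.1375,"aperture":0},{"rz":0.0167,"dx":-0.3013,"dy":-0.197,"dz":-0.1375,"aperture":0}]' | python3 steer.py; echo '[{"aperture":0},{"aperture":0}]' | python3 steer.py
python3 - <<'E'
from h import *
s=r.sense(); print(s['tool_pos'],s['tcp_rot'])
d=r.snapshot('top'); cv2.imwrite('pics/t2.png',d['pixels'])
d=r.snapshot('wrist'); cv2.imwrite('pics/w2.png',d['pixels'])
E
```

```text
time: 4.47
tool_pos: [482.9, -132.7, 150.1]
tcp_rot: [-180.0, 0.0, 85.8]
ft_force: [0.2, 0.1, -1.1]
finger_gap: 34.7
grip_force: 60.7
time: 4.72
tool_pos: [485.2, -129.3, 150.3]
tcp_rot: [180.0, -0.0, 86.1]
ft_force: [0.3, -0.7, -1.6]
finger_gap: 34.8
grip_force: 60.7
[ 485.23286898 -129.31418804  150.25500746] [ 1.79997573e+02 -1.85323594e-02  8.61405184e+01]
```

View pics/w2.png

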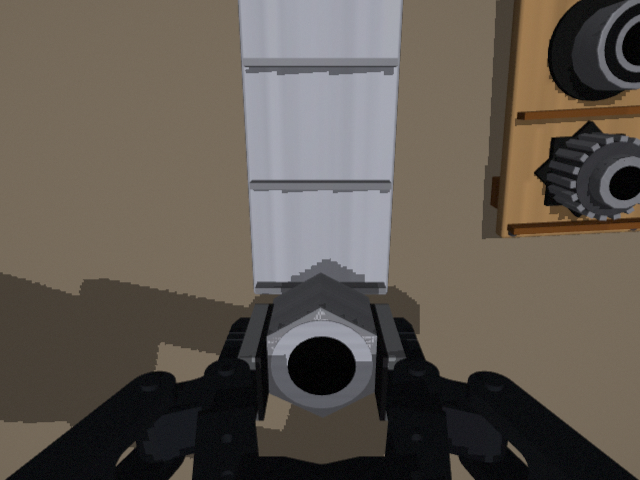

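The wrist view shows the nut held upright between the jaws (bore at (321,367)) and the rack parallel to the tool. The fin tops are at rows 62, 185 and 287, which I use to cross-check the rack pose.

```bash
python3 - <<'E'
from h import *
d=r.snapshot('wrist')
c=np.array([491.5,-28.5]);u=np.array([.0675,.9977])
for y,pix in((0,(320.5,61)),(-68,(320.5,184)),(-136,(320,287))):
    print(y,cast(d,pix,45).round(1)[0],(c+u*y).round(1))
E
```

```text
0 [492.3 -27.6  45. ] [491.5 -28.5]
-68 [487.7 -94.6  45. ] [486.9 -96.3]
-136 [ 482.8 -160.9   45. ] [ 482.3 -164.2]
```

Scaled: 111 mm / 800 = 0.1388, 110 mm / 800 = 0.1375.

```bash
echo '[{"dx":0.0013,"dz":0.0625,"aperture":0},{"dx":0.0013,"dz":0.1125,"aperture":0},{"dx":0.0013,"dz":0.1313,"aperture":0},{"dx":0.0013,"dz":0.1363,"aperture":0},{"dx":0.0013,"dz":0.1375,"aperture":0},{"dx":0.0013,"dz":0.1388,"aperture":0},{"dx":0.0013,"dz":0.1388,"aperture":0}]' | python3 steer.py; echo '[{"dz":0.0006,"aperture":0},{"dz":0.0013,"aperture":0},{"dz":0.0013,"aperture":0}]' | python3 steer.py
```

```text
time: 5.75
tool_pos: [485.6, -129.5, 40.3]
tcp_rot: [179.9, 0.0, 86.1]
ft_force: [-0.1, -1.1, -1.5]
finger_gap: 34.7
grip_force: 60.6
time: 6.12
tool_pos: [484.7, -129.2, 38.2]
tcp_rot: [-180.0, -0.0, 86.1]
ft_force: [0.3, -0.4, -1.2]
finger_gap: 34.9
grip_force: 60.6
```

Scaled: 1 mm / 800 = 0.0013, 0.5 mm / 800 = 0.0006.

```bash
echo '[{"dz":0.0006,"aperture":0},{"dz":0.0013,"aperture":0},{"dz":0.0013,"aperture":0}]' | python3 steer.py; echo '[{"dz":0.0006,"aperture":0},{"dz":0.0013,"aperture":0},{"dz":0.0013,"aperture":0}]' | python3 steer.py
```

```text
time: 6.5
tool_pos: [484.9, -129.2, 37.8]
tcp_rot: [180.0, 0.0, 86.1]
ft_force: [-3.7, 0.3, 4.4]
finger_gap: 35.1
grip_force: 61.6
time: 6.88
tool_pos: [485.1, -129.3, 37.8]
tcp_rot: [180.0, 0.0, 86.1]
ft_force: [-7.4, 2.1, 14.6]
finger_gap: 34.9
grip_force: 62.8
```

The nut is on the board (force rises at cmd z≈37). I'll release it, rise, and go over the sleeve.

Scaled: -94 mm / 800 = -0.1175, -40 mm / 800 = -0.05.

```bash
echo '[{"dz":-0.0013,"aperture":0},{"dz":-0.0013,"aperture":45},{"dz":-0.0013,"aperture":85},{"dz":-0.0013,"aperture":85},{"dz":-0.0013,"aperture":85},{"dz":-0.0013,"aperture":85},{"dz":-0.05,"aperture":85},{"dz":-0.1175,"aperture":85}]' | python3 steer.py; echo '[{"rz":-0.0167,"dx":0.0688,"dy":0.0563,"aperture":85},{"rz":-0.0167,"dx":0.1375,"dy":0.1188,"aperture":85},{"rz":-0.0167,"dx":0.1875,"dy":0.1625,"aperture":85},{"rz":-0.0167,"dx":0.2198,"dy":0.1881,"aperture":85},{"rz":-0.0167,"dx":0.2198,"dy":0.1881,"aperture":85},{"rz":-0.0167,"dx":0.2198,"dy":0.1881,"aperture":85},{"rz":-0.0167,"dx":0.2198,"dy":0.1881,"aperture":85}]' | python3 steer.py
python3 - <<'E'
from h import *
d=r.snapshot('top'); cv2.imwrite('pics/t3.png',d['pixels'])
print(r.sense()['tool_pos'])
E
```

```text
time: 7.88
tool_pos: [483.2, -128.6, 129.5]
tcp_rot: [-179.8, -0.1, 86.1]
ft_force: [1.2, -0.6, 0.4]
finger_gap: 85.3
grip_force: 0.0
time: 8.75
tool_pos: [646.4, 34.9, 130.3]
tcp_rot: [-180.0, 0.0, 89.0]
ft_force: [0.0, -0.1, 0.7]
finger_gap: 84.9
grip_force: 0.0
[646.48603858  34.826043   130.46869149]
```

View pics/t3.png

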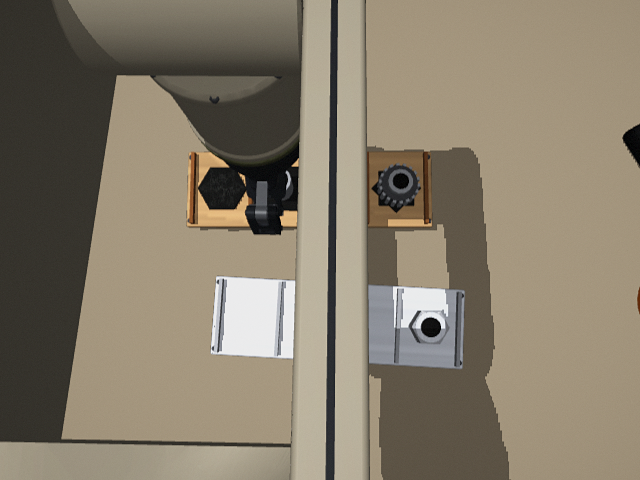

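The top view shows the nut standing at (430,326) in the rightmost bay, with the gripper over the sleeve. Now I grip the sleeve.

Scaled: 84 mm / 800 = 0.105, 75 mm / 800 = 0.0938.

```bash
echo '[{"dz":0.05,"aperture":85},{"dz":0.0938,"aperture":85},{"dz":0.105,"aperture":85},{"dz":0.105,"aperture":85},{"dz":0.105,"aperture":0},{"dz":0.105,"aperture":0},{"dz":0.105,"aperture":0},{"dz":0.105,"aperture":0}]' | python3 steer.py 60; echo '[{"aperture":0},{"aperture":0}]' | python3 steer.py
```

```text
time: 9.8
tool_pos: [647.7, 35.9, 47.4]
tcp_rot: [179.9, 0.0, 89.1]
ft_force: [-0.4, -0.1, 6.4]
finger_gap: 28.8
grip_force: 59.1
time: 10.05
tool_pos: [647.7, 35.9, 47.4]
tcp_rot: [179.9, 0.0, 89.1]
ft_force: [-1.0, 0.6, 5.6]
finger_gap: 28.8
grip_force: 59.1
```

Scaled: -156 mm / 800 = -0.195, -110 mm / 800 = -0.1375, 3 degrees / 180 = 0.0167.

```bash
echo '[{"dz":-0.05,"aperture":0},{"dz":-0.1125,"aperture":0},{"rz":0.0056,"dx":-0.0313,"dy":-0.05,"dz":-0.1375,"aperture":0},{"rz":0.0111,"dx":-0.0625,"dy":-0.1,"dz":-0.1375,"aperture":0},{"rz":0.0167,"dx":-0.0938,"dy":-0.15,"dz":-0.1375,"aperture":0},{"rz":0.0167,"dx":-0.1246,"dy":-0.195,"dz":-0.1375,"aperture":0},{"rz":0.0167,"dx":-0.1246,"dy":-0.195,"dz":-0.1375,"aperture":0},{"rz":0.0167,"dx":-0.1246,"dy":-0.195,"dz":-0.1375,"aperture":0}]' | python3 steer.py; echo '[{"aperture":0},{"dz":0.0625,"aperture":0},{"dz":0.1125,"aperture":0},{"dz":0.1313,"aperture":0},{"dz":0.1375,"aperture":0},{"dz":0.1388,"aperture":0},{"dz":0.14,"aperture":0},{"dz":0.14,"aperture":0}]' | python3 steer.py; echo '[{"dz":0.0006,"aperture":0},{"dz":0.0013,"aperture":0},{"dz":0.0013,"aperture":0}]' | python3 steer.py
```

```text
time: 11.05
tool_pos: [489.6, -61.3, 156.4]
tcp_rot: [180.0, -0.0, 86.0]
ft_force: [0.8, -0.3, -1.4]
finger_gap: 28.8
grip_force: 60.0
time: 12.05
tool_pos: [490.2, -61.5, 45.4]
tcp_rot: [179.9, 0.0, 86.1]
ft_force: [0.1, 0.0, -1.8]
finger_gap: 28.7
grip_force: 60.0
time: 12.42
tool_pos: [489.5, -61.3, 43.4]
tcp_rot: [180.0, 0.0, 86.1]
ft_force: [1.0, -0.7, -0.2]
finger_gap: 28.6
grip_force: 60.0
```

Scaled: 0.5 mm / 800 = 0.0006.

```bash
echo '[{"dz":0.0006,"aperture":0},{"dz":0.0006,"aperture":0},{"dz":0.0006,"aperture":0}]' | python3 steer.py; echo '[{"dz":0.0006,"aperture":0},{"dz":0.0006,"aperture":0},{"dz":0.0006,"aperture":0}]' | python3 steer.py
```

```text
time: 12.8
tool_pos: [489.5, -61.3, 43.4]
tcp_rot: [180.0, 0.0, 86.1]
ft_force: [-3.0, 0.6, 6.2]
finger_gap: 28.4
grip_force: 60.3
time: 13.18
tool_pos: [489.6, -61.3, 43.4]
tcp_rot: [-180.0, 0.0, 86.1]
ft_force: [-6.1, 0.3, 10.7]
finger_gap: 28.5
grip_force: 60.8
```

Scaled: -90 mm / 800 = -0.1125, -40 mm / 800 = -0.05.

```bash
echo '[{"dz":-0.0009,"aperture":0},{"dz":-0.0009,"aperture":45},{"dz":-0.0009,"aperture":85},{"dz":-0.0009,"aperture":85},{"dz":-0.0009,"aperture":85},{"dz":-0.0009,"aperture":85},{"dz":-0.05,"aperture":85},{"dz":-0.1125,"aperture":85}]' | python3 steer.py; echo '[{"aperture":85},{"rz":-0.0167,"dx":0.0188,"dy":0.0625,"aperture":85},{"rz":-0.0167,"dx":0.035,"dy":0.1375,"aperture":85},{"rz":-0.0167,"dx":0.0501,"dy":0.1991,"aperture":85},{"rz":-0.0167,"dx":0.0501,"dy":0.1991,"aperture":85},{"rz":-0.0167,"dx":0.0501,"dy":0.1991,"aperture":85},{"rz":-0.0167,"dx":0.0501,"dy":0.1991,"aperture":85}]' | python3 steer.py
python3 - <<'E'
from h import *
d=r.snapshot('wrist'); print(proj(d,(650.9,-32.3,63)),r.sense()['tool_pos'])
e=r.snapshot('scene'); cv2.imwrite('pics/b3.png',np.vstack([cv2.resize(d['pixels'],(400,300)),cv2.resize(e['pixels'],(400,300))]))
E
```

```text
time: 14.18
tool_pos: [488.0, -61.0, 131.9]
tcp_rot: [-179.8, -0.0, 86.1]
ft_force: [0.3, 0.9, -0.3]
finger_gap: 84.6
grip_force: 0.0
time: 15.05
tool_pos: [650.2, -32.4, 132.5]
tcp_rot: [-180.0, 0.0, 89.1]
ft_force: [0.1, 0.0, -0.3]
finger_gap: 84.4
grip_force: 0.0
[[321.27125902 260.6048163 ]] [650.41612669 -32.42283344 132.88974539]
```

View pics/b3.png

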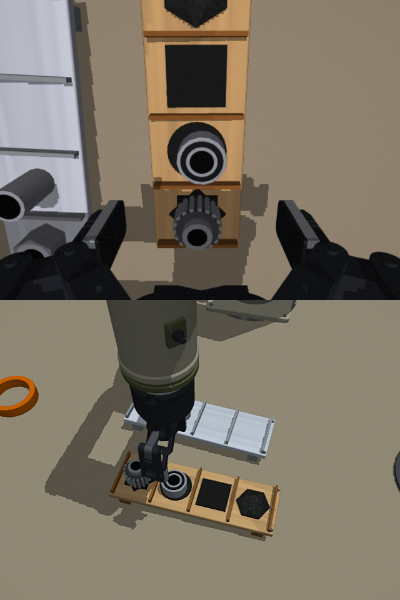

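The wrist half shows the bearing's bore at about (323,258) in full-size pixels, matching the prediction. The sleeve stands in its bay. Now the bearing.

Scaled: 95 mm / 800 = 0.1188, 80 mm / 800 = 0.1.

```bash
echo '[{"dz":0.0563,"aperture":85},{"dz":0.1,"aperture":85},{"dz":0.1188,"aperture":85},{"dz":0.1188,"aperture":85},{"dz":0.1188,"aperture":0},{"dz":0.1188,"aperture":0},{"dz":0.1188,"aperture":0},{"dz":0.1188,"aperture":0}]' | python3 steer.py 60; echo '[{"aperture":0},{"aperture":0}]' | python3 steer.py
```

```text
time: 16.15
tool_pos: [652.6, -32.3, 39.5]
tcp_rot: [179.8, 0.0, 89.1]
ft_force: [-0.8, 0.8, 6.5]
finger_gap: 42.4
grip_force: 61.3
time: 16.4
tool_pos: [652.6, -32.4, 39.5]
tcp_rot: [179.8, 0.0, 89.1]
ft_force: [0.4, -0.5, 6.1]
finger_gap: 42.4
grip_force: 61.3
```

Scaled: -157.7 mm / 800 = -0.1971, -110 mm / 800 = -0.1375, 3 degrees / 180 = 0.0167.

```bash
echo '[{"dz":-0.05,"aperture":0},{"dz":-0.1125,"aperture":0},{"rz":0.0056,"dx":0.0125,"dy":-0.05,"dz":-0.1375,"aperture":0},{"rz":0.0111,"dx":0.025,"dy":-0.1,"dz":-0.1375,"aperture":0},{"rz":0.0167,"dx":0.0375,"dy":-0.15,"dz":-0.1375,"aperture":0},{"rz":0.0167,"dx":0.0453,"dy":-0.1971,"dz":-0.1375,"aperture":0},{"rz":0.0167,"dx":0.0453,"dy":-0.1971,"dz":-0.1375,"aperture":0},{"rz":0.0167,"dx":0.0453,"dy":-0.1971,"dz":-0.1375,"aperture":0}]' | python3 steer.py; echo '[{"aperture":0},{"dz":0.0625,"aperture":0},{"dz":0.1125,"aperture":0},{"dz":0.1313,"aperture":0},{"dz":0.1375,"aperture":0},{"dz":0.1388,"aperture":0},{"dz":0.14,"aperture":0},{"dz":0.14,"aperture":0}]' | python3 steer.py; echo '[{"dz":0.0006,"aperture":0},{"dz":0.0013,"aperture":0},{"dz":0.0013,"aperture":0}]' | python3 steer.py
```

```text
time: 17.4
tool_pos: [494.7, 6.5, 148.0]
tcp_rot: [179.9, 0.0, 86.1]
ft_force: [-0.2, 0.2, -1.8]
finger_gap: 42.3
grip_force: 61.7
time: 18.4
tool_pos: [494.8, 6.5, 36.3]
tcp_rot: [179.9, 0.0, 86.1]
ft_force: [-0.2, -0.1, -2.2]
finger_gap: 42.1
grip_force: 61.7
time: 18.77
tool_pos: [494.5, 6.6, 35.4]
tcp_rot: [180.0, 0.0, 86.1]
ft_force: [-4.1, 0.6, 7.4]
finger_gap: 42.1
grip_force: 62.7
```

Scaled: 0.5 mm / 800 = 0.0006.

```bash
echo '[{"dz":0.0006,"aperture":0},{"dz":0.0006,"aperture":0},{"dz":0.0006,"aperture":0}]' | python3 steer.py
```

```text
time: 19.15
tool_pos: [494.5, 6.6, 35.4]
tcp_rot: [180.0, 0.0, 86.1]
ft_force: [-7.0, 1.5, 12.7]
finger_gap: 42.2
grip_force: 63.3
```

Scaled: -100 mm / 800 = -0.125, -40 mm / 800 = -0.05.

```bash
echo '[{"dz":-0.0013,"aperture":0},{"dz":-0.0013,"aperture":55},{"dz":-0.0013,"aperture":85},{"dz":-0.0013,"aperture":85},{"dz":-0.0013,"aperture":85},{"dz":-0.0013,"aperture":85},{"dz":-0.05,"aperture":85},{"dz":-0.125,"aperture":85}]' | python3 steer.py; echo '[{"aperture":85},{"rz":-0.0167,"dx":-0.0313,"dy":0.0625,"aperture":85},{"rz":-0.0167,"dx":-0.075,"dy":0.1313,"aperture":85},{"rz":-0.0167,"dx":-0.1196,"dy":0.1986,"aperture":85},{"rz":-0.0167,"dx":-0.1196,"dy":0.1986,"aperture":85},{"rz":-0.0167,"dx":-0.1196,"dy":0.1986,"aperture":85},{"rz":-0.0167,"dx":-0.1196,"dy":0.1986,"aperture":85}]' | python3 steer.py
python3 - <<'E'
from h import *
d=r.snapshot('wrist'); print(proj(d,(645.8,-99.9,75)),r.sense()['tool_pos'])
e=r.snapshot('top'); cv2.imwrite('pics/b4.png',np.vstack([cv2.resize(d['pixels'],(400,300)),cv2.resize(e['pixels'],(400,300))]))
E
```

```text
time: 20.15
tool_pos: [491.9, 6.8, 132.6]
tcp_rot: [-179.7, -0.0, 86.1]
ft_force: [0.7, 0.0, 0.7]
finger_gap: 85.0
grip_force: 0.0
time: 21.02
tool_pos: [645.2, -98.8, 134.0]
tcp_rot: [-180.0, -0.0, 89.1]
ft_force: [-0.2, 0.2, 0.8]
finger_gap: 84.8
grip_force: 0.0
[[321.17574134 270.27757289]] [645.34797128 -98.75271776 134.3813004 ]
```

View pics/b4.png

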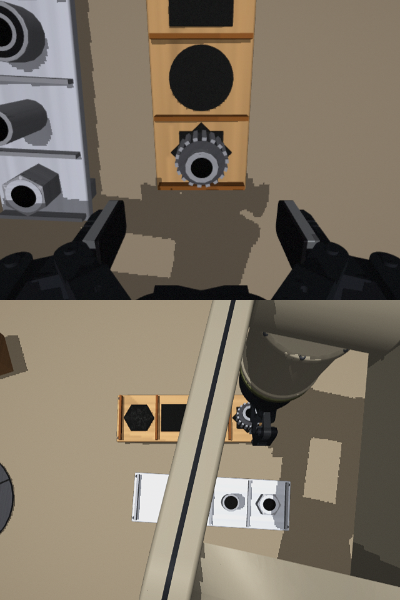

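The wrist half shows the gear's bore at about (323,269) in full-size pixels, as predicted. Bearing, sleeve and nut stand in their bays. Now I grip the gear across its teeth.

Scaled: 96.5 mm / 800 = 0.1206, 80 mm / 800 = 0.1.

```bash
echo '[{"dz":0.0563,"aperture":85},{"dz":0.1,"aperture":85},{"dz":0.1206,"aperture":85},{"dz":0.1206,"aperture":85},{"dz":0.1206,"aperture":0},{"dz":0.1206,"aperture":0},{"dz":0.1206,"aperture":0},{"dz":0.1206,"aperture":0}]' | python3 steer.py 60; echo '[{"aperture":0},{"aperture":0}]' | python3 steer.py
```

```text
time: 22.12
tool_pos: [647.5, -100.1, 39.6]
tcp_rot: [179.8, 0.0, 89.1]
ft_force: [-0.0, 0.5, 6.2]
finger_gap: 44.4
grip_force: 61.8
time: 22.38
tool_pos: [647.5, -100.1, 39.5]
tcp_rot: [179.8, 0.0, 89.1]
ft_force: [-0.3, -0.7, 7.9]
finger_gap: 44.3
grip_force: 61.8
```

Scaled: 171.8 mm / 800 = 0.2148, -150.2 mm / 800 = -0.1878, 3 degrees / 180 = 0.0167.

```bash
echo '[{"dz":-0.05,"aperture":0},{"dz":-0.1125,"aperture":0},{"rz":0.0056,"dx":0.05,"dy":-0.0438,"dz":-0.1375,"aperture":0},{"rz":0.0111,"dx":0.1,"dy":-0.0875,"dz":-0.1375,"aperture":0},{"rz":0.0167,"dx":0.15,"dy":-0.1313,"dz":-0.1375,"aperture":0},{"rz":0.0167,"dx":0.1938,"dy":-0.1688,"dz":-0.1375,"aperture":0},{"rz":0.0167,"dx":0.2148,"dy":-0.1878,"dz":-0.1375,"aperture":0},{"rz":0.0167,"dx":0.2148,"dy":-0.1878,"dz":-0.1375,"aperture":0}]' | python3 steer.py; echo '[{"aperture":0},{"aperture":0},{"dz":0.0625,"aperture":0},{"dz":0.1125,"aperture":0},{"dz":0.1313,"aperture":0},{"dz":0.1375,"aperture":0},{"dz":0.14,"aperture":0},{"dz":0.14,"aperture":0}]' | python3 steer.py; echo '[{"dz":0.0006,"aperture":0},{"dz":0.0013,"aperture":0},{"dz":0.0013,"aperture":0}]' | python3 steer.py; echo '[{"dz":0.0006,"aperture":0},{"dz":0.0006,"aperture":0},{"dz":0.0006,"aperture":0}]' | python3 steer.py
```

```text
time: 23.38
tool_pos: [498.2, 75.3, 147.7]
tcp_rot: [180.0, 0.0, 86.2]
ft_force: [0.1, -0.2, -2.0]
finger_gap: 44.4
grip_force: 62.1
time: 24.38
tool_pos: [499.8, 74.5, 36.7]
tcp_rot: [179.9, -0.0, 86.1]
ft_force: [-0.3, -0.2, -1.8]
finger_gap: 44.5
grip_force: 62.2
time: 24.75
tool_pos: [499.3, 74.5, 35.5]
tcp_rot: [179.9, -0.0, 86.1]
ft_force: [-2.4, 0.0, 5.2]
finger_gap: 44.3
grip_force: 63.0
time: 25.12
tool_pos: [499.4, 74.5, 35.5]
tcp_rot: [179.9, -0.0, 86.1]
ft_force: [-5.2, -0.3, 10.5]
finger_gap: 43.9
grip_force: 63.5
```

Contact. I'll release, rise, swing clear to the left and verify.

Scaled: -100 mm / 800 = -0.125, -40 mm / 800 = -0.05.

```bash
echo '[{"dz":-0.0013,"aperture":0},{"dz":-0.0013,"aperture":60},{"dz":-0.0013,"aperture":85},{"dz":-0.0013,"aperture":85},{"dz":-0.0013,"aperture":85},{"dz":-0.0013,"aperture":85},{"dz":-0.05,"aperture":85},{"dz":-0.125,"aperture":85}]' | python3 steer.py; echo '[{"dz":-0.0625,"aperture":85},{"dx":0.075,"dz":-0.1,"aperture":85},{"dx":0.15,"dz":-0.1,"aperture":85},{"dx":0.225,"dz":-0.1,"aperture":85},{"dx":0.3,"dz":-0.1,"aperture":85},{"dx":0.375,"dz":-0.1,"aperture":85},{"dx":0.375,"dz":-0.1,"aperture":85},{"dx":0.375,"dz":-0.1,"aperture":85}]' | python3 steer.py
python3 - <<'E'
from h import *
c=np.array([491.5,-28.5]);th=np.radians(-3.87);R=np.array([[np.cos(th),np.sin(th)],[-np.sin(th),np.cos(th)]])
for n in('top','scene'):
    d=r.snapshot(n); cv2.imwrite(f'pics/{n}9.png',d['pixels'])
    k=cv2.inRange(cv2.cvtColor(d['pixels'],cv2.COLOR_BGR2GRAY),0,45)
    cs,_=cv2.findContours(k,cv2.RETR_LIST,cv2.CHAIN_APPROX_NONE)
    for q in cs:
        if 80<cv2.contourArea(q)<450:
            e=cv2.fitEllipse(q)
            for nm,z,y in(('gear',71,102),('bearing',59,34),('sleeve',83,-34),('nut',63,-102)):
                l=R@(cast(d,e[0],z)[0,:2]-c)
                if abs(l[1]-y)<25 and abs(l[0])<40: print(n,nm,l.round(1),'off',round(l[1]-y,1))
print(r.sense()['tool_pos'])
E
```

```text
time: 26.12
tool_pos: [496.4, 74.3, 132.5]
tcp_rot: [-179.7, 0.0, 86.1]
ft_force: [1.1, 0.6, 0.1]
finger_gap: 85.3
grip_force: 0.0
time: 27.12
tool_pos: [518.8, 373.6, 213.2]
tcp_rot: [-180.0, 0.1, 86.1]
ft_force: [-0.6, -0.5, 0.6]
finger_gap: 84.9
grip_force: 0.0
top nut [   1.1 -102.2] off -0.2
top sleeve [  0.9 -33.8] off 0.2
top bearing [ 1.  34.5] off 0.5
top gear [  1.1 102.5] off 0.5
scene gear [ -0.2 104.7] off 2.7
scene bearing [-0.8 36.1] off 2.1
scene bearing [-0.8 36. ] off 2.0
scene sleeve [ -0.5 -32.3] off 1.7
scene nut [  -0.5 -101.1] off 0.9
[519.34492401 372.63683355 213.91431404]
```

View pics/scene9.png

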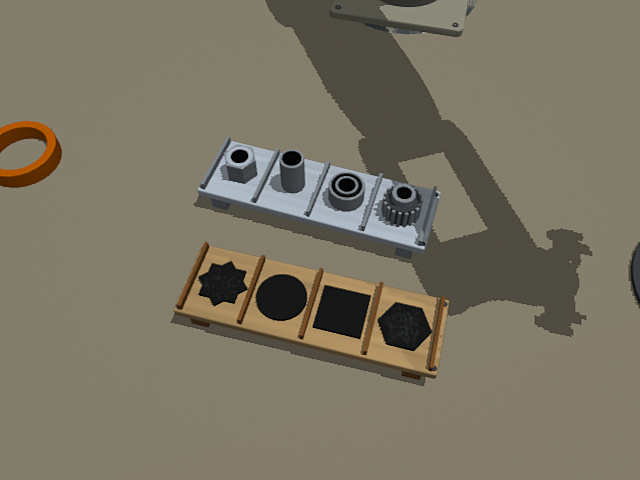

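All four parts stand upright in the aluminium rack: nut (240,157), sleeve (292,158), bearing (346,186), gear (404,193). That mirrors the pads, and each is within 3 mm of its bay centre.

```bash
python3 -c "
from bench import r
print(r.hand_in())"
```

```text
the job is handed in; nothing more can be done
None
```

All four parts were moved to the assembly rack in reverse order (left to right: gear, bearing, sleeve, nut), each measured within 3 mm of its bay centre and let go; I handed the job in at about 27 s, and no verdict was returned.

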